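# Fit the electrode plate on the tray stand's sprung pegs

## Robot

A 6-joint arm with a two-finger parallel gripper is mounted at the origin on the work surface. World frame = base frame: x ahead of the robot, y to its left, z up, the work surface at z = 0. Lengths are in mm, angles in rad, forces in N, time in s.
With the tool pointing down it reaches from about 350 to 725 mm from the base axis. Payload 4.3 kg.
Tool frame: the origin (TCP) lies on the centre line of the jaws, within the pads' length; the fingertips stand env.tcp_to_tips ahead of it and the grasp point (between the pads) lies 5 mm behind it (env.tcp_to_tips is the distance from the TCP to the fingertips, in mm); y points along the fingers, z is the direction in which the jaws open and shut, and the axes are right-handed (so a half turn about y gives the same grasp; the last joint's range is limited). The gripper opens to 85 mm and grips with 20 to 120 N. Pads are 22 mm wide; open, the fingers measure 114 mm over their backs; the gripper's body (76 mm by 85 mm) begins 54 mm behind the grasp point. The pads swing forward as they close: fully open they stand 13 mm farther back than shut.
Start: joints at [1.105, 0.377, 0.081, 1.274, 0, 1.46], TCP at [200.305, 539.024, 214.929] pointing down, gripper open.
Joint ranges: [-2.72, 2.72], [-0.84, 1.66], [-1.02, 1.22], [-1.77, 2.12], [-1.37, 1.28], [-3.14, 3.14]. Speed limits (rad/s): [2.57, 2.57, 3.14, 3.14, 3.14, 3.14].

## Interface

Orientations are given as a unit quaternion [w, x, y, z].
In Python, from plant import env gives the robot as it stands.
- The arm moves only by the tool carry_out, never from a script. Its argument "motion" is a list of rows, each a list of 3 entries, a list of its own where there are three numbers: the finger opening in m, from 0 to 0.0854, then the shift along the tool's x, y, z in m, then the turn about the tool's y in rad. A call has 1 to 10 rows; each row shifts and turns the commanded pose from where the row before left it, along the tool's axes as they then stand; what a row does not reach is not made up. A row lasts 1/8 s, in which the tool goes at most 62.5 mm and 10.7 degrees, less where a joint would pass 70% of its speed; a pose out of reach is approached as far as the arm can. A call with a gripper value outside its range is refused whole. The fingers move at their own pace and stop on an object; the grip force is fixed at half the most. Time passes only in rows, so rows that do not move let the fingers close. It gives the time, the measured TCP pose, the force and the opening at its end, in the units of the state.
- env.get_state(): the state, without advancing time (a new reading comes with each control period).
- env.snapshot(name): name is "scene" or "top" or "wrist"; returns (picture, depth): 420x560x3 uint8, blue, green, red; 420x560 float32, mm along the optical axis (not along the pixel's ray), 0 where there is no reading.
- env.camera_model(name): a dict with "camera_matrix" (3x3 intrinsics, pixels), "R" (3x3) and "t" (3): a world point X has camera coordinates R X + t. Camera axes: x right, y down, z forward; pixel columns grow to the right and rows downward; lengths in mm; the calibration is good to about 2 mm. A picture is of the moment at which its call begins: read the wrist's pose just before it. camera_model takes no time and is no camera call; for the wrist camera it gives the pose at the moment of the call.
- env.close_job(): hands the job in, once; it reports no verdict.
The state is a dict: "clock": time; "joint_pos": joint angles; "dq": joint speeds; "joint_torque": joint torques, N m; "eef_pos": TCP position; "tool_rot": TCP orientation; "ft_force": force on the tool from outside, world axes, zero at the start; "wrist_torque": the same for the moment, N m; "width": finger opening in mm.
Only numpy, scipy, OpenCV 4.12 (cv2) and the standard library are available. Lean on these libraries where they do the work, as an engineer would, in place of code of your own. Each camera call takes 0.05 s, during which the arm holds its last target.

## Task

Pick up the green electrode plate by its black handle and fit it across the tray stand, so that the two sprung brass pegs come up through its two holes together and the plate lies flat on the grey rails. The pegs' place along their slots is not known exactly: feel for it gently, without slamming or forcing the plate against the stand. Let go when it is home, and leave the meter, the pen cup and the brass weight as they are.

Things in the scene. Friction and masses are not known exactly. Their poses are not given: they have to be found in the camera images.
- plate: Green electrode plate lying loose on the bench: 100 mm (its x) by 214 mm (its y), 6 mm thick, 0.2 to 0.3 kg. Origin at the centre of its underside, z up. Two round 12 mm through-holes at x = 0, y = +90 and -90 mm. May go on either way round. Two brass terminals on top at y = +55 and -55 mm reach z = 23 mm.
- plate_handle (a point): Middle of the plate's black handle, the place to grasp: at x = 0, y = 0, z = 30 mm in the plate's frame and turned like the plate. The handle is an upright slab 14 mm thick (plate x), 60 mm long (plate y), rising from z = 6 to z = 42 mm.
- stand: Tray stand, fixed: clear base 180 mm (x) by 236 mm (y), cream tray in the middle (rim at z = 54 mm); at y = +90 and -90 mm a pair of grey rails along x (120 mm long, each 12 mm wide, with a 12 mm slot between, flat tops at z = 58 mm, where the plate's underside must lie). Origin at the centre of the underside, z up. It bears at most 40 N from the plate.
- stand_mid (a point): Point at the height of the rail tops, midway between the two slots, turned like the stand. A brass peg (8 mm diameter, flat top, slight chamfer) stands in each slot, at y = +90 and -90 mm from here, its top 12 mm above the rails. Both have the same x, clamped (holds 80 N) somewhere from -20 to +20 mm along the slots; it is not reported and must be felt for or seen.
- pegs (a joint): How far the peg pair is pressed down, m: 0 = fully up, 0.013 = bottom (peg tops 1 mm below the rails). Both pegs are on one bar and move only together. A spring pushes up with about 4.5 N at 0 plus 0.3 N per mm, which holds up the plate's weight. Pressed by the plate they sink; once both holes come over them they spring up through it to 0.
- meter: Blue hand-held meter lying on its back, 140 x 90 mm, 44 mm high, loose. Origin at the centre of its underside. Leave it alone.
- pen_cup: Clear cup with pens, 76 mm in diameter, 145 mm high with the pens, loose. Origin at the centre of its underside. Leave it alone.
- weight: Brass cylinder weight, 36 mm in diameter, 30 mm high, upright, loose. Origin at the centre of its underside. Leave it alone.
Not all that is in view belongs to the job. Several things look just like the plate: the one meant starts nearest to the robot's base.

How it is judged (in metres and radians):
On the way, in this order (a step that is already met when the one before it is completed fails the run):
1. the plate is picked up, at least 40 mm clear of the bench (height (world z) of plate above 0.04 m), for 0.1 s.
2. both pegs are up through the plate's holes and the plate lies on the rails (z of plate in the frame of stand between 0.055 and 0.061 m and horizontal distance between plate and stand below 0.03 m and angle between the y axis of plate and the y axis of stand, either way round below 0.08 rad and angle between plate's own z axis and vertical below 0.03 rad and value of joint pegs below 0.003 m), for 0.2 s.
At the end, for the whole second after the job is handed in: The plate lies level (within 0.03 rad) on the rails, its underside within 3 mm of their height, centred within 30 mm of the stand's centre and parallel to it within 0.08 rad, with the pegs sprung up through it (pressed less than 3 mm), released and at rest (all of step 2 and linear speed of plate below 0.02 m/s and contact force between the fingers and plate below 0.1 N); the robot touches nothing.
It fails at once if the plate is pressed or struck against the stand with more than 40 N (contact force between plate and stand above 40 N).
It fails at once if the meter is moved more than 30 mm or tipped (distance of meter from where it was at the start of the episode above 0.03 m or angle between meter's own z axis and vertical above 0.3 rad).
It fails at once if the pen cup is moved more than 30 mm or tipped (distance of pen_cup from where it was at the start of the episode above 0.03 m or angle between pen_cup's own z axis and vertical above 0.3 rad).
It fails at once if the brass weight is moved more than 30 mm or tipped (distance of weight from where it was at the start of the episode above 0.03 m or angle between weight's own z axis and vertical above 0.3 rad).
It also fails if it takes over 48 s, if anything falls off the work surface, if the arm or the gripper's body presses on something with over 40 N, if the wrist force passes 120 N, or if a joint passes its speed limit or range.

## Working session

There is one attempt and no reset: what is moved stays moved. The work goes in short steps, Python scripts to look and compute and a tool call to move; the robot and the scene stay as the last step left them, time stands still between calls to the robot, and variables do not carry over. Pictures are saved under pics/ and viewed, and the job is handed in when it is done.

Besides the shell and the picture viewer there is one more tool, called after "Request:" as name([rows], argument=value, ...), one row to a line, values as JSON. carry_out: Moves the arm, as the interface text tells. Its arguments: {"type":"object","properties":{"motion":{"type":"array","items":{"type":"array"}}},"required":["motion"]}

```bash
ls; mkdir -p pics
python3 - <<'E'
from plant import env
import cv2,numpy as np
print(env.get_state(), env.tcp_to_tips)
for n in ["scene","top"]:
    p,d=env.snapshot(n); cv2.imwrite(f"pics/{n}0.png",p); np.savez(f"{n}0.npz",p=p,d=d)
    print(n,env.camera_model(n))
E
```

```text
pics
{'clock': 0.0, 'joint_pos': array([1.10471022e+00, 3.78036605e-01, 7.96234386e-02, 1.27442040e+00,
       3.68327679e-06, 1.46049466e+00]), 'dq': array([ 0.00056436,  0.00038927, -0.00100363,  0.0006325 ,  0.00074316,
        0.00013516]), 'joint_torque': array([ 3.47516243e-04, -4.63601732e+01,  2.69877058e+01,  2.08284130e-02,
       -2.20883203e-05, -9.62907194e-06]), 'eef_pos': array([199.96525077, 538.36350418, 213.97508169]), 'tool_rot': array([-0.69525727,  0.69663767, -0.1253323 ,  0.12492037]), 'ft_force': array([-0.7176534 ,  0.73356094,  0.29107432]), 'wrist_torque': array([-0.0449792 ,  0.02748794,  0.00219641]), 'width': 85.20541387850392} 14.0
scene {'camera_matrix': array([[399.99616008,   0.        , 282.96120516],
       [  0.        , 399.99616008, 210.78614611],
       [  0.        ,   0.        ,   1.        ]]), 'R': array([[ 0.84211003,  0.53930178, -0.00206923],
       [ 0.40396227, -0.63331252, -0.66009827],
       [-0.35730264,  0.55503949, -0.7511764 ]]), 't': array([-474.58793868, -214.51178946, 1000.89319426])}
top {'camera_matrix': array([[518.16077992,   0.        , 280.59234867],
       [  0.        , 518.16077992, 211.94495802],
       [  0.        ,   0.        ,   1.        ]]), 'R': array([[-0.0069665 , -0.99995971,  0.0056603 ],
       [-0.98721884,  0.00597625, -0.15925844],
       [ 0.15921819, -0.00669743, -0.9872207 ]]), 't': array([ -36.98853845,  614.0278386 , 1079.75776943])}
```

View pics/scene0.png

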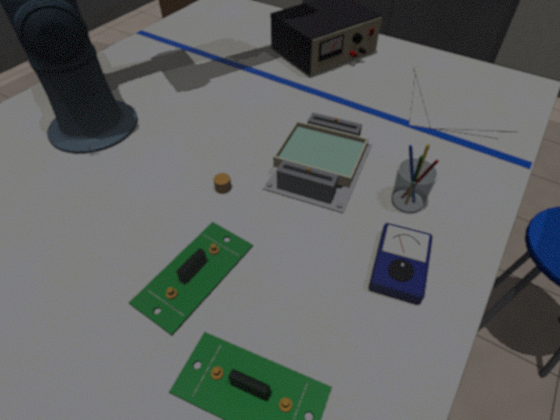

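View pics/top0.png

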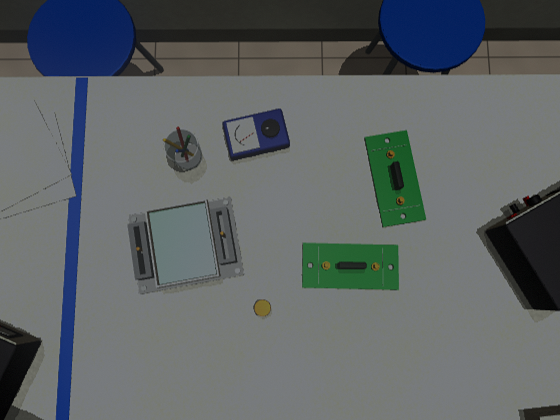

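Candidates in the top view: plate A at (350,266) and plate B at (395,178). In the scene view these are (192,275) and (250,382). A is lower in the top image, so nearer the base, and I'll check that with numbers. Next are enlarged crops and measurements.

```bash
cat > h.py <<'E'
import numpy as np,cv2
from plant import env
def ray(cm,uv,z):
    K,R,t=cm["camera_matrix"],cm["R"],cm["t"]; C=-R.T@t
    d=R.T@np.linalg.inv(K)@np.array([uv[0],uv[1],1.]); s=(z-C[2])/d[2]; return C+s*d
def proj(cm,X):
    c=cm["R"]@np.asarray(X,float)+cm["t"]; q=cm["camera_matrix"]@c; return q[:2]/q[2]
def tri(c1,u1,c2,u2):
    A=[];b=[]
    for cm,u in((c1,u1),(c2,u2)):
        P=cm["camera_matrix"]@np.c_[cm["R"],cm["t"]]
        for i in(0,1):
            r=u[i]*P[2]-P[i];r=r/np.linalg.norm(r[:3]);A.append(r[:3]);b.append(-r[3])
    x,res,_,_=np.linalg.lstsq(np.array(A),np.array(b),rcond=None); return x,np.sqrt(res)
def blobs(m,amin):
    n,l,s,c=cv2.connectedComponentsWithStats(m.astype(np.uint8)); return [(c[i].round(1),s[i,4],l==i) for i in range(1,n) if s[i,4]>=amin]
E
python3 - <<'E'
from h import *
for n in["top","scene"]:
    p=np.load(f"{n}0.npz")["p"]; cm=env.camera_model(n)
    hsv=cv2.cvtColor(p,cv2.COLOR_BGR2HSV)
    g=cv2.inRange(hsv,(45,120,50),(80,255,255))
    for c,a,m in blobs(g,500):
        cs,_=cv2.findContours(m.astype(np.uint8),cv2.RETR_EXTERNAL,cv2.CHAIN_APPROX_NONE)
        hull=cv2.minAreaRect(cs[0]); 
        X=ray(cm,hull[0],6); print(n,"green",c,a,hull,X.round(1),np.hypot(*X[:2]).round(1))
        fill=np.zeros_like(g);cv2.drawContours(fill,cs,-1,1,-1)
        v=hsv[...,2];s=hsv[...,1]
        print(" holes",[(c.tolist(),a) for c,a,_ in blobs((fill>0)&(s<80)&(v>70),3)]," handle",[(c.tolist(),a) for c,a,_ in blobs((fill>0)&(v<50),20)])
    y=cv2.inRange(hsv,(12,110,60),(28,255,255)); print("brass",[(c.tolist(),a) for c,a,_ in blobs(y,3)])
p=np.load("top0.npz")["p"]; q=np.load("scene0.npz")["p"]
a=cv2.resize(p[185:305,110:250],None,fx=4,fy=4,interpolation=2); b=cv2.resize(p[230:310,290:410],(560,373)[:2],interpolation=2)
cv2.imwrite("pics/c1.png",a);cv2.imwrite("pics/c2.png",b); cv2.imwrite("pics/c3.png",cv2.resize(q[105:215,255:395],None,fx=4,fy=4,interpolation=2))
E
```

```text
top green [394.7 178.3] 3388 ((394.834716796875, 178.03421020507812), (92.4556884765625, 43.49266815185547), 78.31063079833984) [ 697.9 -303.5    6. ] 761.0
 holes [([386.5, 140.5], np.int32(14)), ([402.5, 216.0], np.int32(18))]  handle [([395.4, 175.8], np.int32(326))]
top green [350.3 266. ] 3757 ((350.4909362792969, 265.8504333496094), (96.13639068603516, 44.179901123046875), 1.4878674745559692) [ 498.2 -196.2    6. ] 535.4
 holes [([318.0, 253.0], np.int32(13)), ([382.0, 257.0], np.int32(9)), ([309.6, 264.9], np.int32(19)), ([318.0, 273.0], np.int32(19)), ([390.0, 266.6], np.int32(20))]  handle [([350.8, 265.2], np.int32(189))]
brass [([171.7, 143.1], np.int32(32)), ([390.3, 153.8], np.int32(39)), ([191.8, 154.0], np.int32(5)), ([400.3, 200.1], np.int32(38)), ([221.3, 232.9], np.int32(9)), ([137.6, 248.4], np.int32(13)), ([325.7, 265.2], np.int32(45)), ([375.0, 266.1], np.int32(39)), ([262.0, 307.5], np.int32(207))]
scene green [190.  278.9] 4511 ((190.39776611328125, 273.9551086425781), (51.942806243896484, 123.05960845947266), 42.137596130371094) [ 499.3 -202.4    6. ] 538.8
 h
[... 166 characters left out ...]
6.9, 310.7], np.int32(36))]  handle [([191.6, 266.2], np.int32(531))]
scene green [246.2 385.1] 7134 ((250.6669158935547, 391.6160583496094), (147.4090576171875, 71.49159240722656), 23.498567581176758) [ 704.4 -306.     6. ] 768.0
 holes [([218.0, 349.0], np.int32(5)), ([212.3, 359.1], np.int32(7)), ([196.9, 364.9], np.int32(57)), ([206.4, 369.4], np.int32(7)), ([201.3, 379.0], np.int32(6)), ([195.9, 388.9], np.int32(7))]  handle [([249.7, 384.9], np.int32(649))]
brass [([425.8, 150.0], np.int32(21)), ([308.1, 169.1], np.int32(8)), ([221.3, 179.3], np.int32(145)), ([213.6, 249.0], np.int32(68)), ([171.0, 293.0], np.int32(89)), ([216.6, 372.8], np.int32(121)), ([285.2, 404.4], np.int32(143))]
```

View pics/c1.png

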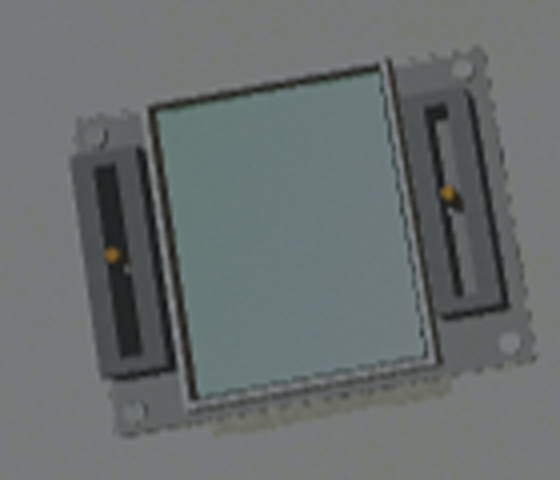

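View pics/c2.png

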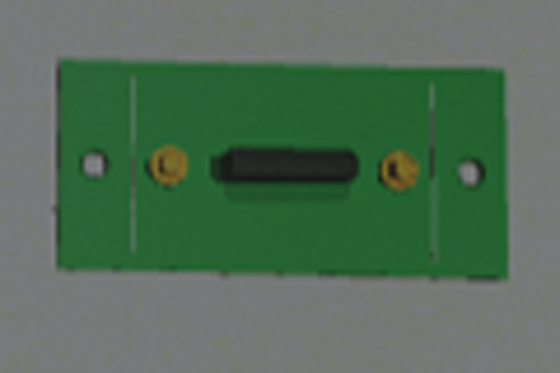

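View pics/c3.png

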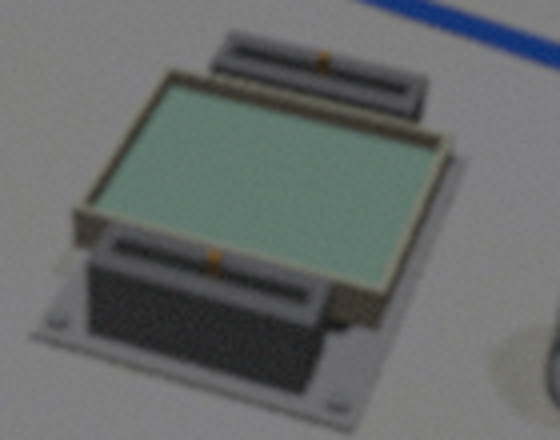

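c1 and c3 show the stand with brass pegs at top pixels (137.6,248.4) and (221.8,233), and scene pixels (335.8,120.5) and (308.3,170). c2 confirms plate A with two holes, two terminals and a black handle. It lies 535 mm from the base against 761 mm for B, so A is the one meant.

Run:
```python
from h import *
T=env.camera_model("top");S=env.camera_model("scene")
def pr(n,a,b):
    x,r=tri(T,a,S,b); print(n,x.round(1),r.round(1))
pr("handle",(350.8,265.2),(191.6,266.2))
pr("term1",(325.7,265.2),(213.6,249)); pr("term2",(375,266.1),(171,293))
pr("holeL",(309.6,264.9),(226.5,239.2)); pr("holeR",(390,266.6),(156.9,310.7))
pr("pegL",(137.6,248.4),(335.8,120.5)); pr("pegR",(221.8,233),(308.3,170))
hl,hr=ray(T,(309.6,264.9),4),ray(T,(390,266.6),4); print("holes top",hl,hr,(hl+hr)/2,np.linalg.norm(hl-hr))
a,b=ray(T,(137.6,248.4),68),ray(T,(221.8,233),68); print("pegs top",a,b,np.linalg.norm(a-b),np.arctan2(-(b-a)[0],-(b-a)[1])) 
# stand via colours/depth: rails
d=np.load("top0.npz")["d"];K=T["camera_matrix"]
v,u=np.mgrid[0:420,0:560]; c=np.stack([(u-K[0,2])/K[0,0]*d,(v-K[1,2])/K[1,1]*d,d],-1); W=(c-T["t"])@T["R"]
np.save("W0.npy",W)
p=np.load("top0.npz")["p"]
roi=(u>120)&(u<250)&(v>190)&(v<300)
m=roi&(W[...,2]>52)&(W[...,2]<66)
hsv=cv2.cvtColor(p,cv2.COLOR_BGR2HSV)
for cc,a,mm in blobs(m,30):
    P=W[mm]; print(cc,a,P.mean(0).round(1),np.median(P[:,2]).round(1))
print("bench z",np.median(W[320:400,300:400,2]), "handle z",np.median(W[263:267,342:360,2]),"green z",np.median(W[246:250,330:370,2]))
tray=roi&(cv2.inRange(hsv,(75,20,60),(100,255,255))>0)
for cc,a,mm in blobs(tray,500):
    cs,_=cv2.findContours(mm.astype(np.uint8),cv2.RETR_EXTERNAL,cv2.CHAIN_APPROX_NONE)
    r=cv2.minAreaRect(cs[0]);print(cc,a,r,ray(T,r[0],50),np.median(W[mm][:,2]))
    bx=[ray(T,q,54) for q in cv2.boxPoints(r)];print(np.round(bx,1))
```

```text
handle [ 498.8 -194.9   20.5] [0.]
term1 [ 500.4 -140.1    8.7] [1.2]
term2 [ 497.5 -250.     7.9] [0.8]
holeL [ 5.018e+02 -1.048e+02  3.000e-01] [1.2]
holeR [ 496.5 -285.     0.5] [0.8]
pegL [536.  264.8  60.3] [1.3]
pegR [567.6  85.7  63.2] [1.5]
holes top [ 500.99575091 -105.19118777    4.        ] [ 496.02278156 -284.66380526    4.        ] [ 498.50926624 -194.92749652    4.        ] 179.54150175034383
pegs top [534.48946434 262.12921143  68.        ] [566.15233298  84.51544767  68.        ] 180.41393052441714 -0.17641488804883357
[222.3 234.5] 668 [564.4  84.6  56.5] 56.5
[139.3 249.4] 721 [533.5 261.5  56.4] 56.4
bench z -0.9831862102582796 handle z 41.24962809562004 green z 4.807965757298053
[182.3 243.4] 4175 ((182.05404663085938, 243.32432556152344), (72.99314880371094, 58.52604293823242), 80.53767395019531) [546.47661943 171.77192636  50.        ] 41.477942661072916
[[614.4 248.1  54. ]
 [634.8 123.4  54. ]
 [479.   95.4  54. ]
 [459.6 217.4  54. ]]
```

```bash
cat >> h.py <<'E'
from scipy.spatial.transform import Rotation as Ro
def tool():
    s=env.get_state(); q=s["tool_rot"]; return s,Ro.from_quat([q[1],q[2],q[3],q[0]]).as_matrix()
def plan(target=None,zyaw=None):
    s,R=tool(); print("t",round(s["clock"],2),"tcp",s["eef_pos"].round(1),"w",round(s["width"],1),"F",s["ft_force"].round(1),"M",s["wrist_torque"].round(2))
    print("tool x",R[:,0].round(4),"y",R[:,1].round(4),"z",R[:,2].round(4))
    if zyaw is not None:
        cur=np.arctan2(R[1,2],R[0,2]); dl=(zyaw-cur+np.pi/2)%np.pi-np.pi/2
        # turn about tool y (down): positive tool-y turn = negative world yaw
        print("turn about tool y:",round(-dl,4), "j6",s["joint_pos"][5].round(2)); 
        R2=R@Ro.from_rotvec([0,-dl,0]).as_matrix(); print("after turn z",R2[:,2].round(3))
    if target is not None:
        d=(np.array(target)-s["eef_pos"])/1000; print("shift now-axes",(R.T@d).round(4))
        if zyaw is not None: print("shift after-turn axes",(R2.T@d).round(4))
E
python3 -c "
from h import *
plan([498.6,-195,150],-0.0277)
W=np.load('W0.npy'); print('weight',W[307,262],'cup',W[150,183],'meter',W[134,257])"
```

```text
t 0.1 tcp [200.  538.4 214. ] w 85.3 F [-0.8  0.1 -0.4] M [-0.    0.01 -0.02]
tool x [ 9.374e-01 -3.483e-01 -2.000e-04] y [-9.0e-04 -1.7e-03 -1.0e+00] z [ 0.3483  0.9374 -0.0019]
turn about tool y: 1.2427 j6 1.46
after turn z [ 1.    -0.028 -0.001]
shift now-axes [ 0.5354  0.065  -0.5834]
shift after-turn axes [0.7248 0.065  0.3189]
weight [409.81639442   0.42911495  27.27580612] cup [745.49446863 168.89405012  80.09375215] meter [794.39435693  10.95421538  36.68826733]
```

Request:
carry_out([
  [0.085,[0.041,0,-0.0447],0],
  [0.085,[0.041,0,-0.0447],0],
  [0.085,[0.041,0,-0.0447],0],
  [0.085,[0.041,0,-0.0447],0],
  [0.085,[0.041,0,-0.0447],0],
  [0.085,[0.041,0,-0.0447],0],
  [0.085,[0.041,0,-0.0447],0],
  [0.085,[0.041,0,-0.0447],0],
  [0.085,[0.041,0,-0.0447],0],
  [0.085,[0.041,0,-0.0447],0],
])

```text
clock: 1.35
eef_pos: [429.1, -24.7, 214.7]
tool_rot: [0.696, -0.696, 0.125, -0.125]
ft_force: [0.7, 1.2, -0.1]
width: 84.9
```

Request:
carry_out([
  [0.085,[0,0,0],0.178],
  [0.085,[0,0,0],0.178],
  [0.085,[0,0,0],0.178],
  [0.085,[0,0,0],0.178],
  [0.085,[0,0,0],0.178],
  [0.085,[0,0,0],0.178],
  [0.085,[0,0,0],0.175],
])

```text
clock: 2.22
eef_pos: [428.5, -22.7, 214.5]
tool_rot: [0.491, -0.492, 0.509, -0.508]
ft_force: [-0.0, 0.4, -0.3]
width: 85.5
```

```bash
python3 -c "
from h import *
plan([498.6,-195,150],-0.0277)"
```

```text
t 2.23 tcp [428.5 -22.7 214.5] w 85.5 F [-0.   0.4 -0.3] M [ 0.04  0.01 -0.01]
tool x [-3.390e-02 -9.994e-01 -3.000e-04] y [-1.e-03  3.e-04 -1.e+00] z [ 0.9994 -0.0339 -0.001 ]
turn about tool y: -0.0062 j6 1.4
after turn z [ 1.    -0.028 -0.001]
shift now-axes [0.1698 0.0644 0.076 ]
shift after-turn axes [0.1703 0.0644 0.0749]
```

Request:
carry_out([
  [0.085,[0,0,0],-0.006],
  [0.085,[0.0426,0.006,0.0187],0],
  [0.085,[0.0426,0.006,0.0187],0],
  [0.085,[0.0426,0.006,0.0187],0],
  [0.085,[0.0426,0.006,0.0187],0],
  [0.085,[0,0,0],0],
])

```text
clock: 2.98
eef_pos: [500.5, -197.3, 189.7]
tool_rot: [0.494, -0.495, 0.506, -0.505]
ft_force: [-1.2, 0.8, -0.2]
width: 84.9
```

Run:
```python
from h import *
plan([498.6,-195,27],-0.0277)
cm=env.camera_model("wrist")
p,d=env.snapshot("wrist"); cv2.imwrite("pics/w1.png",p); np.savez("w1.npz",p=p,d=d,**cm)
```

```text
t 2.98 tcp [ 500.5 -197.3  189.7] w 84.9 F [-1.2  0.8 -0.2] M [ 0.02 -0.03 -0.02]
tool x [-2.250e-02 -9.997e-01 -1.000e-04] y [-7.e-04  1.e-04 -1.e+00] z [ 9.997e-01 -2.250e-02 -7.000e-04]
turn about tool y: 0.0052 j6 1.1
after turn z [ 1.    -0.028 -0.001]
shift now-axes [-0.0023  0.1627 -0.0018]
shift after-turn axes [-0.0023  0.1627 -0.0018]
```

View pics/w1.png

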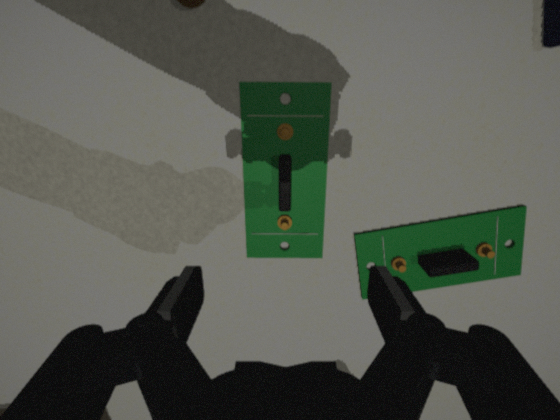

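The wrist view shows plate A with its holes at (285,99) and (284,245) and the handle around (285,183). I'll cross-check these against the top view.

Run:
```python
from h import *
T=env.camera_model("top");w=np.load("w1.npz");cm={k:w[k] for k in("camera_matrix","R","t")}
p=w["p"];hsv=cv2.cvtColor(p,cv2.COLOR_BGR2HSV)
roi=np.zeros(p.shape[:2],bool);roi[85:256,248:322]=1
H=[(c.tolist(),a) for c,a,_ in blobs(roi&(hsv[...,1]<90)&(hsv[...,2]>60),12)];print(H)
B=[(c,a,m) for c,a,m in blobs(roi&(hsv[...,2]<35),100)];print([(c.tolist(),a) for c,a,_ in B])
y=[(c.tolist(),a) for c,a,_ in blobs(roi&(cv2.inRange(hsv,(10,110,60),(28,255,255))>0),12)];print(y)
c1=(285,99);c2=(284.5,245)
for n,a,b in(("L",(309.6,264.9),c1),("R",(390,266.6),c2)): print(n,*[np.round(q,1) for q in tri(T,a,cm,b)], ray(cm,b,4).round(1))
print(w["d"][183,285], ray(cm,(285,155),42),ray(cm,(285,211),42-0), proj(cm,[498.5,-195,42]))
m=B[0][2];ys,xs=np.nonzero(m);print(xs.min(),xs.max(),ys.min(),ys.max())
for r in(160,175,190,205): c=np.nonzero(m[r])[0];print(r,c.min(),c.max(),ray(cm,((c.min()+c.max())/2,r),42).round(1))
```

```text
[([284.6, 98.5], np.int32(85)), ([287.9, 115.4], np.int32(120)), ([286.0, 233.4], np.int32(119)), ([284.0, 244.4], np.int32(52))]
[([284.2, 180.8], np.int32(654))]
[([285.2, 131.3], np.int32(175)), ([284.4, 222.3], np.int32(141))]
L [ 501.1 -105.4    1.1] [0.] [ 501.1 -105.5    4. ]
R [ 496.3 -285.1    2.1] [0.2] [ 496.4 -284.2    4. ]
316.21857 [ 499.93346487 -161.25611385   42.        ] [ 498.53206247 -223.44910869   42.        ] [284.37907316 186.29147491]
277 291 154 210
160 278 291 [ 499.3 -166.5   42. ]
175 279 290 [ 498.9 -182.5   42. ]
190 279 289 [ 498.  -199.2   42. ]
205 279 289 [ 497.6 -216.4   42. ]
```

Request:
carry_out([
  [0.085,[-0.0023,0.02,-0.0018],0.005],
  [0.085,[0,0.05,0],0],
  [0.085,[0,0.045,0],0],
  [0.085,[0,0.03,0],0],
  [0.085,[0,0.017,0],0],
  [0.085,[0,0,0],0],
])

```text
clock: 3.78
eef_pos: [496.3, -190.4, 27.8]
tool_rot: [0.494, -0.494, 0.507, -0.505]
ft_force: [-0.1, 0.2, 0.7]
width: 85.1
```

```bash
python3 -c "
from h import *
plan([498.6,-195,27],-0.0277)"
```

```text
t 3.77 tcp [ 496.3 -190.4   27.8] w 85.1 F [-0.1  0.2  0.7] M [0.04 0.03 0.01]
tool x [-0.0243 -0.9997 -0.0021] y [-0.0033  0.0021 -1.    ] z [ 0.9997 -0.0242 -0.0033]
turn about tool y: 0.0035 j6 1.11
after turn z [ 1.    -0.028 -0.003]
shift now-axes [0.0046 0.0008 0.0024]
shift after-turn axes [0.0046 0.0008 0.0024]
```

Request:
carry_out([
  [0.085,[0.0046,0.0005,0.0024],0.003],
  [0.06,[0,0,0],0],
  [0.03,[0,0,0],0],
  [0.0,[0,0,0],0],
  [0.0,[0,0,0],0],
  [0.0,[0,0,0],0],
  [0.0,[0,0,0],0],
])

```text
clock: 4.65
eef_pos: [500.4, -197.1, 28.4]
tool_rot: [0.492, -0.492, 0.508, -0.507]
ft_force: [-0.1, 0.6, 0.9]
width: -0.3
```

Request:
carry_out([
  [0.0,[0,-0.01,0],0],
  [0.0,[0,-0.03,0],0],
  [0.0,[0,-0.05,0],0],
  [0.0,[0,-0.04,0],0],
  [0.0,[0,0,0],0],
])

```text
clock: 5.28
eef_pos: [503.3, -198.6, 162.9]
tool_rot: [-0.493, 0.491, -0.505, 0.51]
ft_force: [0.3, 0.0, -0.0]
width: -0.1
```

```bash
python3 -c "
from h import *
plan([550.3,173.3,157],0.1764)
p,d=env.snapshot('wrist'); cv2.imwrite('pics/w2.png',p)"
```

```text
t 5.28 tcp [ 503.3 -198.6  162.9] w -0.1 F [ 0.3  0.  -0. ] M [ 0.01 -0.    0.01]
tool x [-0.03   -0.9995  0.0037] y [ 0.0076 -0.004  -1.    ] z [ 0.9995 -0.03    0.0077]
turn about tool y: -0.2064 j6 1.11
after turn z [0.984 0.175 0.007]
shift now-axes [-0.3732  0.0048  0.0358]
shift after-turn axes [-0.3579  0.0048  0.1115]
```

View pics/w2.png

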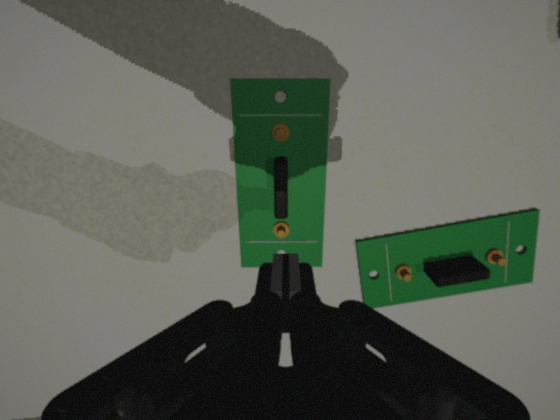

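The gripper closed to 0 mm, so the handle was missed. I'll find out why before trying again.

Run:
```python
from h import *
s,R=tool();cm=env.camera_model("wrist")
p,d=env.snapshot("wrist");np.savez("w2.npz",p=p,d=d,**cm)
tcp=s["eef_pos"]
for k in(-20,-5,0,14,150): print(k,proj(cm,tcp+k*R[:,1]).round(1), (cm["R"]@(tcp+k*R[:,1])+cm["t"])[2].round(1))
print("depth col 287",[(r,round(float(d[r,287]),1)) for r in range(240,330,6)])
v,u=np.mgrid[0:420,0:560];K=cm["camera_matrix"]
c=np.stack([(u-K[0,2])/K[0,0]*d,(v-K[1,2])/K[1,1]*d,d],-1);W=(c-cm["t"])@cm["R"]
for r,cc in((188,281),(205,281),(170,250),(60,500),(262,287),(290,287)): print(r,cc,W[r,cc].round(1))
for q in((280.5,97),(281,254)): print(ray(cm,q,4).round(1))
t,_=env.snapshot("top");cv2.imwrite("pics/t2.png",t)
q,_=env.snapshot("scene");cv2.imwrite("pics/s2.png",q)
print(s["joint_pos"])
```

```text
-20 [287.  269.8] 158.5
-5 [286.8 256.4] 172.6
0 [286.8 252.4] 177.4
14 [286.7 242.3] 190.6
150 [286.1 187.8] 319.1
depth col 287 [(240, 344.6), (246, 347.1), (252, 350.5), (258, 149.4), (264, 144.3), (270, 138.5), (276, 133.4), (282, 128.6), (288, 124.6), (294, 123.8), (300, 124.6), (306, 126.1), (312, 126.8), (318, 128.0), (324, 129.1)]
188 281 [ 497.5 -189.9   41.4]
205 281 [ 496.9 -207.3   42.1]
170 250 [ 463.7 -178.5    4.7]
60 500 [717.9 -77.1  -0.8]
262 287 [ 502.1 -187.6  190.1]
290 287 [ 501.8 -188.   213.2]
[ 499.6 -105.     4. ]
[ 493.9 -282.7    4. ]
[-4.93203214e-01  3.22758867e-01 -1.39881410e-01  1.10354827e+00
  8.25280132e-05  1.10756581e+00]
```

View pics/t2.png

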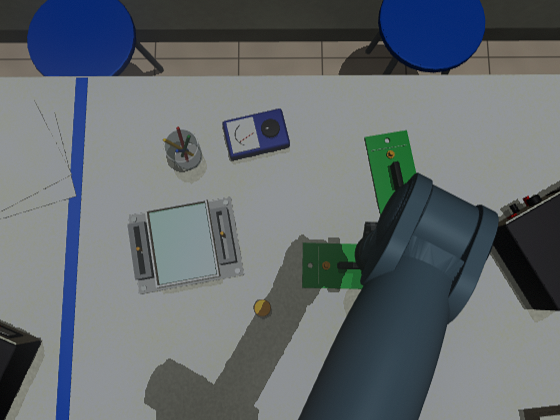

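View pics/s2.png

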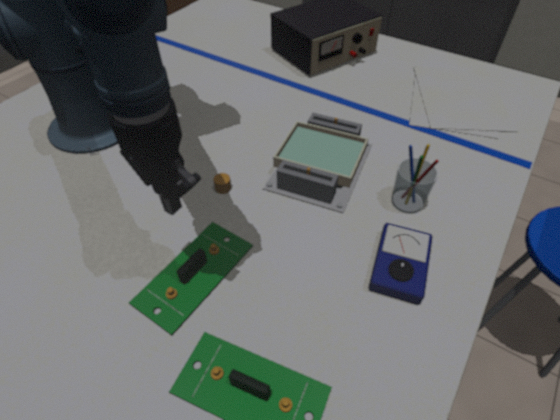

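Run:
```python
from h import *
S=env.camera_model("scene")
for X in([502,-188,187],[503,-198,149],[503,-198,163]): print(X,proj(S,X).round(1))
q=cv2.imread("pics/s2.png")
cv2.imwrite("pics/s2c.png",cv2.resize(q[120:300,90:290],None,fx=3,fy=3,interpolation=2))
q=cv2.imread("pics/w2.png")
cv2.imwrite("pics/w2c.png",cv2.convertScaleAbs(cv2.resize(q[220:420,180:400],None,fx=3,fy=3,interpolation=2),alpha=2.5))
from math import *
j=env.get_state(); print(j)
print([a for a in dir(env) if not a.startswith('_')])
```

```text
[502, -188, 187] [176.4 199.6]
[503, -198, 149] [177.4 221.3]
[503, -198, 163] [175.5 215.2]
{'clock': 5.475, 'joint_pos': array([-4.93209368e-01,  3.25639595e-01, -1.44698233e-01,  1.10281508e+00,
        9.21915896e-05,  1.10758407e+00]), 'dq': array([ 0.0004899 ,  0.00830936, -0.01060501, -0.00115851, -0.00053372,
       -0.00100639]), 'joint_torque': array([ 5.85051952e-03, -4.37128723e+01,  2.66684461e+01, -2.10179837e-02,
        3.73690018e-04, -4.56231660e-06]), 'eef_pos': array([ 499.54582712, -196.6154498 ,  157.21598684]), 'tool_rot': array([ 0.49222353, -0.49266526,  0.50824646, -0.5066384 ]), 'ft_force': array([ 0.60276202,  1.42715444, -0.59205022]), 'wrist_torque': array([ 0.00926843,  0.00318099, -0.02416368]), 'width': -0.5836538584527696}
['PlanningError', 'camera_model', 'close_job', 'get_state', 'snapshot', 'tcp_to_tips']
```

View pics/s2c.png

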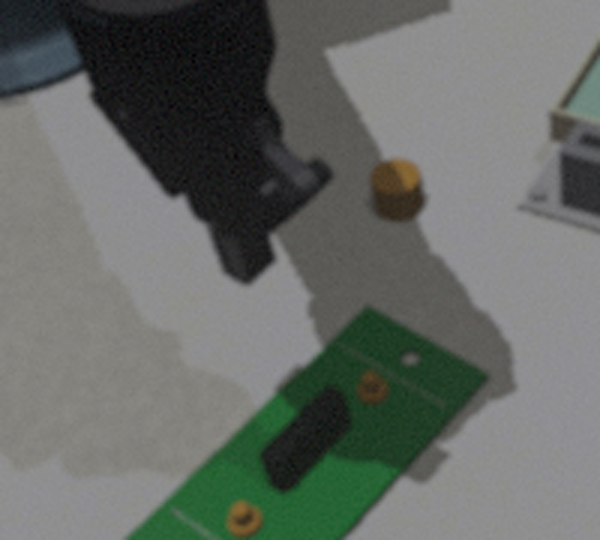

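View pics/w2c.png

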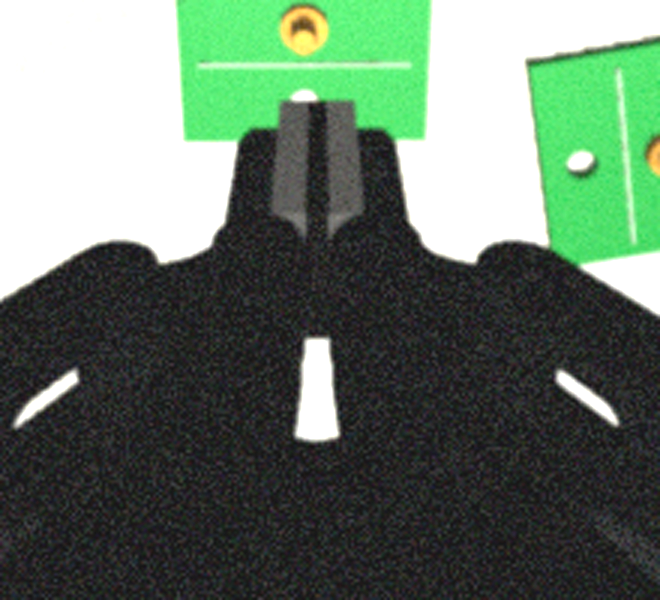

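Run:
```python
from h import *
s,R=tool();S=env.camera_model("scene")
cm=env.camera_model("wrist"); print(s["eef_pos"])
w=np.load("w2.npz");cw={k:w[k] for k in("camera_matrix","R","t")}
print("Cwrist then/now",(-cw["R"].T@cw["t"]).round(1),(-cm["R"].T@cm["t"]).round(1))
for dd in(14,0,-10,-20,-24):
  X=s["eef_pos"]+dd*R[:,1]
  print(dd,[proj(cm,X+e*R[:,0]).round(1).tolist() for e in(-11,11)],[proj(S,X+e*R[:,0]).round(1).tolist() for e in(-11,11)])
print(*[np.round(a,1) for a in tri(S,(171.7,214),cw,(286,254))])
print("tool x",R[:,0])
```

```text
[ 499.54582712 -196.6154498   157.21598684]
Cwrist then/now [ 502.9 -114.   319.2] [ 501.5 -113.2  316.1]
14 [[286.7, 226.7], [286.6, 257.3]] [[182.2, 217.6], [171.9, 226.8]]
0 [[286.8, 235.9], [286.7, 268.3]] [[180.4, 211.6], [169.9, 220.9]]
-10 [[286.9, 243.3], [286.8, 277.1]] [[179.1, 207.1], [168.5, 216.5]]
-20 [[287.0, 251.6], [286.9, 287.1]] [[177.8, 202.6], [167.0, 212.0]]
-24 [[287.0, 255.2], [286.9, 291.4]] [[177.3, 200.8], [166.3, 210.1]]
[ 499.7 -198.9  163.9] [3.3]
tool x [-0.02999388 -0.99954944 -0.00113545]
```

Both cameras place the real fingertips about 22–25 mm behind the reported TCP, not 14 mm ahead of it. That explains the miss: the tips were around z=50, above the handle. I'll measure the offset with the arm settled and the gripper open before descending again.

Request:
carry_out([
  [0.0,[0,0,0],0],
  [0.0,[0,0,0],0],
])

```text
clock: 5.72
eef_pos: [499.9, -196.8, 157.4]
tool_rot: [0.492, -0.493, 0.508, -0.507]
ft_force: [-0.4, 0.4, -0.5]
width: 0.3
```

```bash
cat > tip.py <<'E'
from h import *
import sys
s,R=tool();cm=env.camera_model("wrist");p,d=env.snapshot("wrist")
cv2.imwrite(f"pics/{sys.argv[1]}.png",p)
v,u=np.mgrid[0:420,0:560];K=cm["camera_matrix"]
c=np.stack([(u-K[0,2])/K[0,0]*d,(v-K[1,2])/K[1,1]*d,d],-1);W=(c-cm["t"])@cm["R"]
T=(W-s["eef_pos"])@R   # tool coords
m=(d>0)&(d<250)&(T[...,1]>-70)
print("tcp",s["eef_pos"].round(1),"w",s["width"].round(1))
for side in(T[...,2]<0,T[...,2]>=0):
    q=T[m&side]; k=q[np.argsort(-q[:,1])[:40]]; print("tip tool coords: max y",np.percentile(q[:,1],99.5).round(1),"mean of top40",k.mean(0).round(1))
E
python3 tip.py w3; sed -i 's/XX//' tip.py
```

```text
Traceback (most recent call last):
  File "tip.py", line 9, in <module>
    print("tcp",s["eef_pos"].round(1),"w",s["width"].round(1))
                                          ^^^^^^^^^^^^^^^^
AttributeError: 'float' object has no attribute 'round'
```

Request:
carry_out([
  [0.06,[0,0,0],0],
  [0.06,[0,0,0],0],
  [0.06,[0,0,0],0],
  [0.06,[0,0,0],0],
  [0.06,[0,0,0],0],
])

```text
clock: 6.4
eef_pos: [500.5, -197.1, 158.4]
tool_rot: [0.492, -0.492, 0.507, -0.507]
ft_force: [1.1, -0.5, 0.7]
width: 60.0
```

```bash
python3 tip.py w4; python3 -c "
from h import *
plan([498.7,-195,40],-0.0277)"
```

```text
t 6.45 tcp [ 500.5 -197.1  158.4] w 59.9 F [ 0.1 -0.3 -0.3] M [0.06 0.08 0.02]
tool x [-3.000e-02 -9.995e-01 -1.000e-04] y [ 1.e-04  1.e-04 -1.e+00] z [ 9.995e-01 -3.000e-02  1.000e-04]
turn about tool y: -0.0023 j6 1.11
after turn z [ 1.    -0.028  0.   ]
shift now-axes [-0.0021  0.1184 -0.0019]
shift after-turn axes [-0.0021  0.1184 -0.0018]Traceback (most recent call last):
  File "tip.py", line 9, in <module>
    print("tcp",s["eef_pos"].round(1),"w",s["width"].round(1))
                                          ^^^^^^^^^^^^^^^^
AttributeError: 'float' object has no attribute 'round'
```

```bash
sed -i 's/s\["width"\].round(1)/s["width"]/' tip.py; python3 tip.py w5
```

```text
tcp [ 500.5 -197.1  158.4] w 59.92022501724613
tip tool coords: max y -22.7 mean of top40 [  0.2 -23.  -30.9]
tip tool coords: max y -22.4 mean of top40 [  0.4 -22.8  29.3]
```

View pics/w5.png

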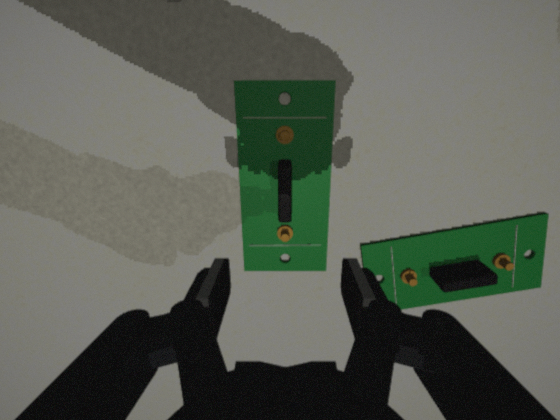

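Fingertips measured at tool y = -23 mm, with the pads centred at x≈0 and z≈-1. So TCP z≈-4 should put the tips at about z=15. I'll descend in steps.

Request:
carry_out([
  [0.06,[-0.0021,0.03,-0.0019],0],
  [0.06,[0,0.045,0],0],
  [0.06,[0,0.035,0],0],
  [0.06,[0,0.02,0],0],
  [0.06,[0,0.008,0],0],
  [0.06,[0,0,0],0],
])

```text
clock: 7.25
eef_pos: [498.6, -194.9, 20.4]
tool_rot: [0.492, -0.492, 0.508, -0.507]
ft_force: [0.7, -0.7, -0.4]
width: 60.2
```

```bash
python3 tip.py w6; python3 -c "
from h import *
plan([498.7,-195,-4],-0.0277)"
```

```text
tcp [ 498.6 -194.9   20.4] w 60.19174433180825
tip tool coords: max y 22.3 mean of top40 [-102.    23.1 -100.7]
tip tool coords: max y 22.3 mean of top40 [-96.2  23.   86.5]
t 7.3 tcp [ 499.1 -195.2   21. ] w 59.9 F [ 0.7 -0.3  0.8] M [ 0.01 -0.01 -0.01]
tool x [-3.000e-02 -9.996e-01  3.000e-04] y [ 8.e-04 -3.e-04 -1.e+00] z [ 9.996e-01 -3.000e-02  8.000e-04]
turn about tool y: -0.0023 j6 1.11
after turn z [ 1.    -0.028  0.001]
shift now-axes [-0.0002  0.025  -0.0005]
shift after-turn axes [-0.0002  0.025  -0.0005]
```

View pics/w6.png

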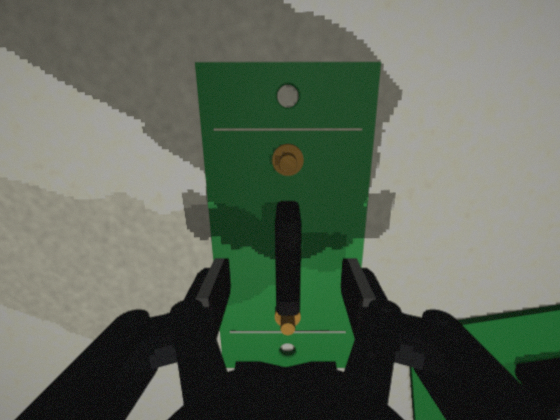

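The view shows the handle centred between the fingers at (288,255), with the tips level with its top. I'll go down about 23 mm more.

Request:
carry_out([
  [0.06,[0,0.012,-0.0005],0],
  [0.06,[0,0.008,0],0],
  [0.06,[0,0.003,0],0],
  [0.06,[0,0,0],0],
])

```text
clock: 7.8
eef_pos: [497.8, -194.8, -2.9]
tool_rot: [0.492, -0.492, 0.508, -0.507]
ft_force: [-0.0, -0.6, 0.6]
width: 59.9
```

Request:
carry_out([
  [0.03,[0,0,0],0],
  [0.0,[0,0,0],0],
  [0.0,[0,0,0],0],
  [0.0,[0,0,0],0],
  [0.0,[0,0,0],0],
])

```text
clock: 8.43
eef_pos: [498.7, -195.2, -2.1]
tool_rot: [-0.493, 0.492, -0.507, 0.508]
ft_force: [0.7, 0.2, 3.9]
width: 12.6
```

Request:
carry_out([
  [0.0,[0,-0.005,0],0],
  [0.0,[0,-0.02,0],0],
  [0.0,[0,-0.04,0],0],
  [0.0,[0,-0.04,0],0],
  [0.0,[0,-0.015,0],0],
  [0.0,[0,0,0],0],
  [0.0,[0,0,0],0],
])

```text
clock: 9.3
eef_pos: [496.8, -194.3, 115.4]
tool_rot: [0.492, -0.493, 0.509, -0.506]
ft_force: [0.0, -0.6, -1.9]
width: 13.3
```

```bash
python3 tip.py w7; python3 -c "
from h import *
plan([550.3,173.3,118],0.1764)"
```

```text
tcp [ 496.8 -194.3  115.4] w 13.294532469912642
tip tool coords: max y 118.1 mean of top40 [-147.4  118.8 -167.6]
tip tool coords: max y 117.4 mean of top40 [-149.8  118.1   75.2]
t 9.35 tcp [ 496.7 -194.2  115.3] w 13.2 F [ 0.1  0.3 -3.3] M [ 0.04 -0.03 -0.  ]
tool x [-0.03   -0.9995 -0.0018] y [-0.0034  0.0019 -1.    ] z [ 0.9995 -0.03   -0.0034]
turn about tool y: -0.2064 j6 1.11
after turn z [ 0.984  0.175 -0.003]
shift now-axes [-0.369  -0.0022  0.0426]
shift after-turn axes [-0.3524 -0.0022  0.1173]
```

View pics/w7.png

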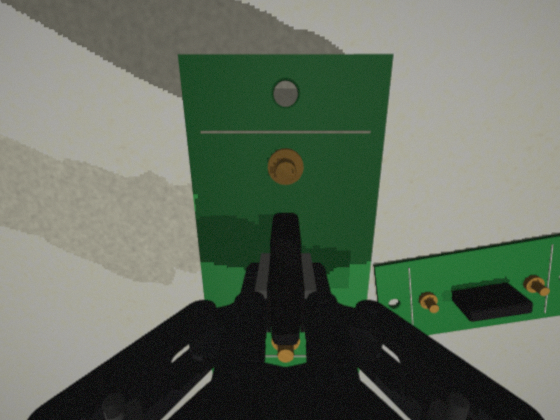

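The plate is held and level. Next I'll carry it over the stand and turn it.

Request:
carry_out([
  [0.0,[-0.025,0,0.003],0],
  [0.0,[-0.048,0,0.0056],0],
  [0.0,[-0.054,0,0.0062],0],
  [0.0,[-0.054,0,0.0062],0],
  [0.0,[-0.054,0,0.0062],0],
  [0.0,[-0.054,0,0.0062],0],
  [0.0,[-0.05,0,0.0056],0],
  [0.0,[-0.03,0,0.0036],-0.06],
  [0.0,[0,0,0],-0.09],
  [0.0,[0,0,0],-0.056],
])

```text
clock: 10.6
eef_pos: [550.5, 173.1, 115.4]
tool_rot: [-0.542, 0.544, -0.454, 0.452]
ft_force: [-0.6, 0.0, -3.0]
width: 12.8
```

Request:
carry_out([
  [0.0,[0,0,0],0],
  [0.0,[0,0,0],0],
  [0.0,[0,0,0],0],
])

```text
clock: 10.98
eef_pos: [551.6, 172.4, 117.0]
tool_rot: [-0.542, 0.542, -0.454, 0.454]
ft_force: [-0.8, -1.3, -1.9]
width: 13.0
```

Run:
```python
from h import *
plan([550.3,173.3,118],0.1764)
for n in("wrist","top","scene"):
    cm=env.camera_model(n);p,d=env.snapshot(n);cv2.imwrite(f"pics/a_{n}.png",p);np.savez(f"a_{n}.npz",p=p,d=d,**cm)
plan()
```

```text
t 10.97 tcp [551.6 172.4 117. ] w 13.0 F [-0.8 -1.3 -1.9] M [-0.01  0.03 -0.01]
tool x [ 1.744e-01 -9.847e-01 -1.000e-04] y [-6.e-04 -0.e+00 -1.e+00] z [ 9.847e-01  1.744e-01 -6.000e-04]
turn about tool y: -0.0011 j6 1.59
after turn z [ 0.984  0.175 -0.001]
shift now-axes [-0.0011 -0.001  -0.0011]
shift after-turn axes [-0.0011 -0.001  -0.0011]
t 11.12 tcp [551.8 172.5 117.4] w 13.0 F [-0.7  0.7 -2. ] M [ 0.01 -0.03 -0.  ]
tool x [ 0.1747 -0.9846 -0.    ] y [ 1.e-04  1.e-04 -1.e+00] z [9.846e-01 1.747e-01 1.000e-04]
```

View pics/a_wrist.png

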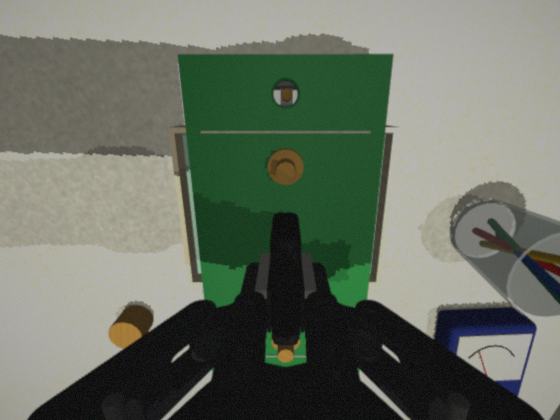

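View pics/a_top.png

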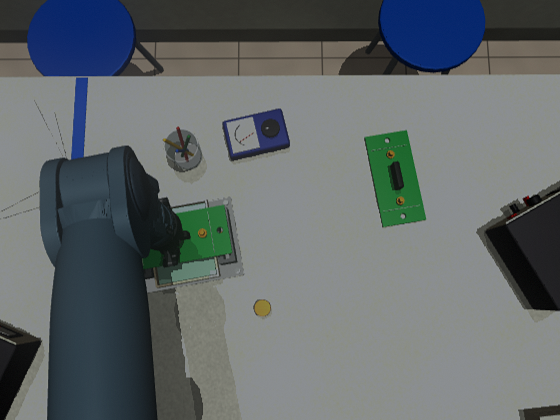

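View pics/a_scene.png

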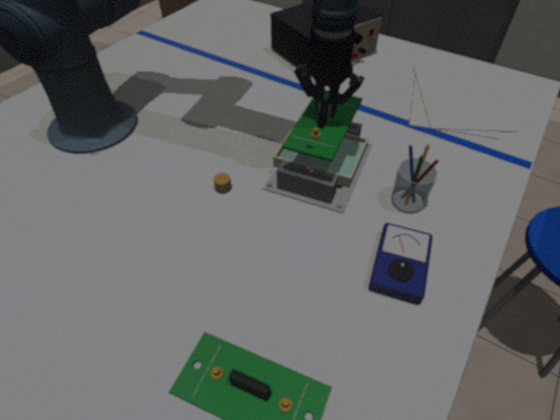

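In the wrist view, a peg or something brown shows through the far hole at (286,95). I'll enlarge it and compute positions.

Run:
```python
from h import *
w=np.load("a_wrist.npz");cm={k:w[k] for k in("camera_matrix","R","t")};p=w["p"];T=env.camera_model("top");S=env.camera_model("scene")
a=cv2.resize(p[70:120,255:320],None,fx=8,fy=8,interpolation=cv2.INTER_NEAREST)
t=np.load("a_top.npz")["p"];b=cv2.resize(t[205:255,180:245],None,fx=8,fy=8,interpolation=cv2.INTER_NEAREST)
cv2.imwrite("pics/ab.png",cv2.convertScaleAbs(np.vstack([a,b])[:, :],alpha=1.8)); print(a.shape)
C=-cm["R"].T@cm["t"];print("cam",C.round(1))
hw=ray(cm,(286,93.5),119+5);print("far hole",hw)
for z in(58,64,70): print(z,ray(cm,(286,95),z).round(1))
# peg estimates
for n,u in(("pegL",(137.6,248.4)),("pegR",(221.8,233))):
    for z in(62,68,70):print(n,z,ray(T,u,z).round(1),"in wrist",proj(cm,ray(T,u,z)).round(1))
```

```text
(400, 520, 3)
cam [536.  254.7 275.8]
far hole [535.19100216 260.83142774 124.        ]
58 [535.  262.5  58. ]
64 [535.  262.3  64. ]
70 [535.1 262.1  70. ]
pegL 62 [535.  263.7  62. ] in wrist [286.4  92.9]
pegL 68 [534.5 262.1  68. ] in wrist [285.2  94.9]
pegL 70 [534.3 261.6  70. ] in wrist [284.7  95.6]
pegR 62 [566.9  85.2  62. ] in wrist [286.3 312.8]
pegR 68 [566.2  84.5  68. ] in wrist [285.4 317.9]
pegR 70 [565.9  84.3  70. ] in wrist [285.  319.7]
```

View pics/ab.png

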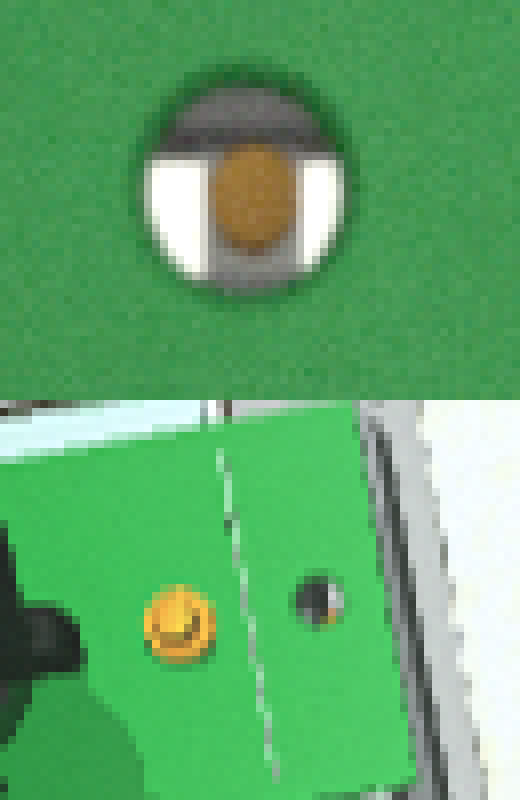

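Crop: the hole is centred at (285.6,93.7) and the peg disc at (286.5,94.7), so they are nearly aligned. I'll work out the offset in tool axes.

```bash
cat > off.py <<'E'
from h import *
import sys
def off(f,under,dbg=True):
    w=np.load(f);cm={k:w[k] for k in("camera_matrix","R","t")};p=w["p"]
    hsv=cv2.cvtColor(p,cv2.COLOR_BGR2HSV)
    roi=np.zeros(p.shape[:2],bool);roi[60:125,255:320]=1
    ng=roi&(cv2.inRange(hsv,(45,110,20),(85,255,255))==0)
    B=max(blobs(ng,40),key=lambda b:b[1]);m=B[2]
    cs,_=cv2.findContours(m.astype(np.uint8),cv2.RETR_EXTERNAL,cv2.CHAIN_APPROX_NONE)
    (cx,cy),r=cv2.minEnclosingCircle(cs[0]);
    br=blobs(m&(cv2.inRange(hsv,(8,110,40),(28,255,255))>0),10)
    pc=max(br,key=lambda b:b[1]) if br else None
    print("hole",(round(cx,1),round(cy,1)),round(r,1),B[0],"peg",None if pc is None else (pc[0],pc[1]))
    s,R=tool()
    H=ray(cm,(cx,cy),under+5.5)
    if pc is not None:
        P=ray(cm,pc[0],69.5);print("H",H.round(1),"P",P.round(1),"P-H world",(P-H).round(2)[:2],"tool xz mm",(R.T@((P-H)*[1,1,0])).round(2))
if __name__=="__main__":off(sys.argv[1],float(sys.argv[2]))
E
python3 off.py a_wrist.npz 119
```

```text
hole (285.0, 93.3) 13.4 [285.   93.5] peg (array([286.3,  94. ]), np.int32(108))
H [534.7 260.8 124.5] P [535.1 262.8  69.5] P-H world [0.44 1.95] tool xz mm [-1.84  0.    0.77]
```

Request:
carry_out([
  [0.0,[-0.0018,0.008,0.0008],0],
  [0.0,[0,0.012,0],0],
  [0.0,[0,0.01,0],0],
  [0.0,[0,0.004,0],0],
  [0.0,[0,0,0],0],
  [0.0,[0,0,0],0],
])

```text
clock: 11.88
eef_pos: [552.6, 174.6, 83.8]
tool_rot: [0.542, -0.542, 0.454, -0.454]
ft_force: [0.5, -0.7, -1.8]
width: 13.1
```

```bash
cat > look.py <<'E'
from h import *
import sys
from off import off
n=sys.argv[1]
s,_=tool();cm=env.camera_model("wrist");p,d=env.snapshot("wrist");np.savez(n+".npz",p=p,d=d,**cm)
plan(None,0.1764)
off(n+".npz",s["eef_pos"][2]+2)
cv2.imwrite(f"pics/{n}.png",cv2.convertScaleAbs(cv2.resize(p[60:125,250:325],None,fx=7,fy=7,interpolation=0),alpha=1.8))
E
python3 look.py b1
```

```text
t 11.93 tcp [552.7 174.6  83.8] w 12.9 F [ 0.3  0.1 -2.8] M [ 0.02  0.05 -0.01]
tool x [ 1.750e-01 -9.846e-01 -1.000e-04] y [ 9.e-04  2.e-04 -1.e+00] z [9.846e-01 1.750e-01 9.000e-04]
turn about tool y: -0.0005 j6 1.59
after turn z [0.984 0.175 0.001]
hole (285.1, 93.3) 13.3 [285.2  93.5] peg (array([284.1,  95.1]), np.int32(151))
H [535.7 263.   91.3] P [535.2 262.9  69.5] P-H world [-0.53 -0.13] tool xz mm [ 0.04 -0.   -0.54]
```

View pics/b1.png

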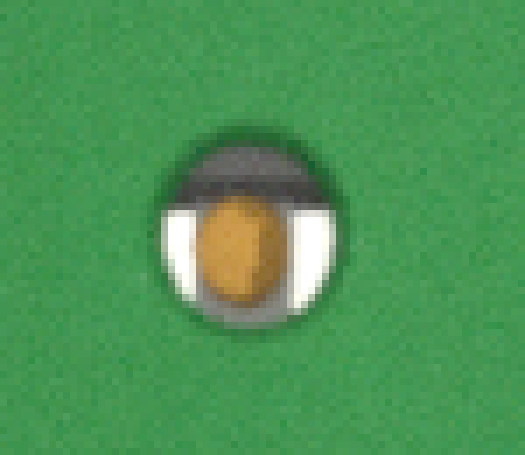

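Aligned to about 0.5 mm. I'll lower it near the peg tops, then ease it down.

Request:
carry_out([
  [0.0,[0,0.006,-0.0005],0],
  [0.0,[0,0.005,0],0],
  [0.0,[0,0,0],0],
  [0.0,[0,0,0],0],
])

```text
clock: 12.42
eef_pos: [551.7, 174.4, 72.4]
tool_rot: [-0.542, 0.542, -0.454, 0.454]
ft_force: [0.3, 0.7, -2.1]
width: 13.1
```

```bash
python3 look.py b2
```

```text
t 12.47 tcp [551.9 174.5  72.5] w 13.0 F [ 0.2  1.3 -2.7] M [-0.01  0.01  0.03]
tool x [ 1.751e-01 -9.846e-01 -1.000e-04] y [ 2.e-04  2.e-04 -1.e+00] z [9.846e-01 1.751e-01 2.000e-04]
turn about tool y: -0.0004 j6 1.59
after turn z [0.984 0.175 0.   ]
hole (285.1, 93.3) 13.4 [285.1  93.5] peg (array([285.8,  94.2]), np.int32(179))
H [534.8 262.8  79.9] P [535.2 262.9  69.5] P-H world [0.37 0.07] tool xz mm [-0.01  0.    0.38]
```

View pics/b2.png

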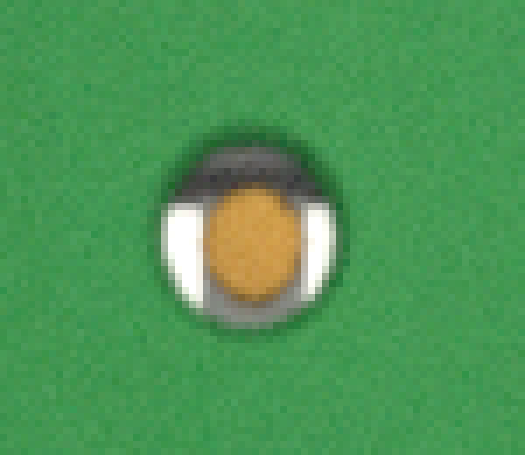

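Request:
carry_out([
  [0.0,[0,0.002,0.0003],0],
  [0.0,[0,0.002,0],0],
  [0.0,[0,0.002,0],0],
  [0.0,[0,0.002,0],0],
  [0.0,[0,0,0],0],
])

```text
clock: 13.1
eef_pos: [551.8, 174.4, 64.1]
tool_rot: [-0.542, 0.542, -0.454, 0.454]
ft_force: [-1.3, 0.3, -2.0]
width: 13.3
```

```bash
python3 look.py b3
```

```text
t 13.15 tcp [552.  174.5  64.3] w 12.9 F [-0.   0.3 -2. ] M [-0.01  0.04  0.01]
tool x [ 0.1751 -0.9846 -0.    ] y [-2.e-04 -0.e+00 -1.e+00] z [ 9.846e-01  1.751e-01 -2.000e-04]
turn about tool y: -0.0004 j6 1.59
after turn z [ 0.984  0.175 -0.   ]
hole (285.1, 93.1) 13.4 [285.1  93.6] peg (array([285.5,  93.7]), np.int32(201))
H [534.9 262.9  71.6] P [535.2 262.8  69.5] P-H world [ 0.22 -0.14] tool xz mm [ 0.17 -0.    0.19]
```

View pics/b3.png

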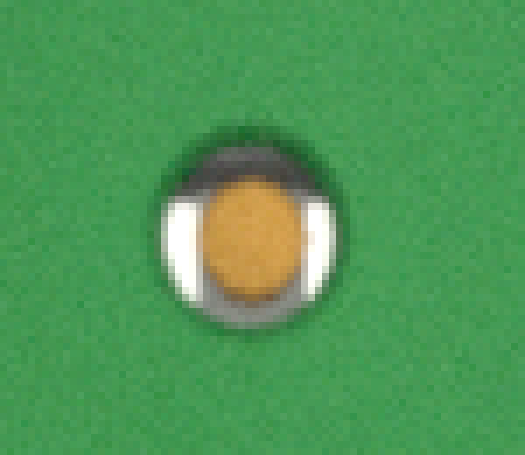

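Force is unchanged and the peg is centred in the hole with its top near the plate's top. I'll continue in 1 mm steps.

Request:
carry_out([
  [0.0,[0,0.001,0],0],
  [0.0,[0,0.001,0],0],
  [0.0,[0,0.001,0],0],
  [0.0,[0,0.001,0],0],
  [0.0,[0,0.001,0],0],
  [0.0,[0,0,0],0],
])

```text
clock: 13.9
eef_pos: [552.0, 174.5, 59.3]
tool_rot: [-0.542, 0.542, -0.454, 0.454]
ft_force: [-0.4, 0.2, -2.3]
width: 12.9
```

Request:
carry_out([
  [0.0,[0,0.001,0],0],
  [0.0,[0,0,0],0],
])

```text
clock: 14.15
eef_pos: [552.0, 174.5, 58.4]
tool_rot: [0.542, -0.542, 0.454, -0.454]
ft_force: [-1.5, 0.4, -3.4]
width: 13.2
```

Request:
carry_out([
  [0.0,[0,0.001,0],0],
  [0.0,[0,0,0],0],
])

```text
clock: 14.4
eef_pos: [552.0, 174.5, 57.3]
tool_rot: [-0.542, 0.542, -0.454, 0.454]
ft_force: [-0.5, -0.3, -2.4]
width: 12.6
```

Request:
carry_out([
  [0.0,[0,0.0005,0],0],
  [0.0,[0,0,0],0],
])

```text
clock: 14.65
eef_pos: [552.0, 174.5, 56.9]
tool_rot: [0.542, -0.542, 0.454, -0.454]
ft_force: [1.4, -0.3, -2.2]
width: 13.2
```

Request:
carry_out([
  [0.0,[0,0.0005,0],0],
  [0.0,[0,0,0],0],
])

```text
clock: 14.9
eef_pos: [552.0, 174.5, 56.4]
tool_rot: [-0.542, 0.542, -0.454, 0.454]
ft_force: [0.7, -0.4, -1.8]
width: 13.2
```

```bash
python3 look.py b4
python3 - <<'E'
from h import *
p,d=env.snapshot("scene");cv2.imwrite("pics/b4s.png",cv2.resize(p[80:215,245:385],None,fx=4,fy=4,interpolation=2))
E
```

```text
t 14.95 tcp [552.1 174.5  56.4] w 13.0 F [-0.3 -0.3 -1.8] M [-0.01  0.04  0.02]
tool x [ 0.175  -0.9846 -0.    ] y [ 0.  0. -1.] z [0.9846 0.175  0.    ]
turn about tool y: -0.0005 j6 1.59
after turn z [0.984 0.175 0.   ]
hole (285.1, 93.2) 13.4 [285.1  93.5] peg (array([285.1,  92.9]), np.int32(225))
H [535.1 262.9  63.9] P [535.1 262.8  69.5] P-H world [ 0.03 -0.09] tool xz mm [ 0.09 -0.    0.01]
```

View pics/b4.png

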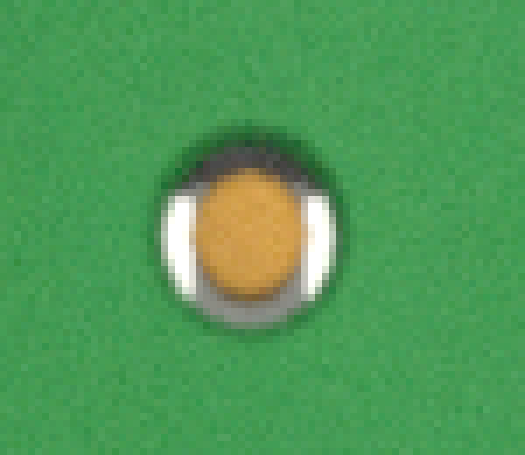

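View pics/b4s.png

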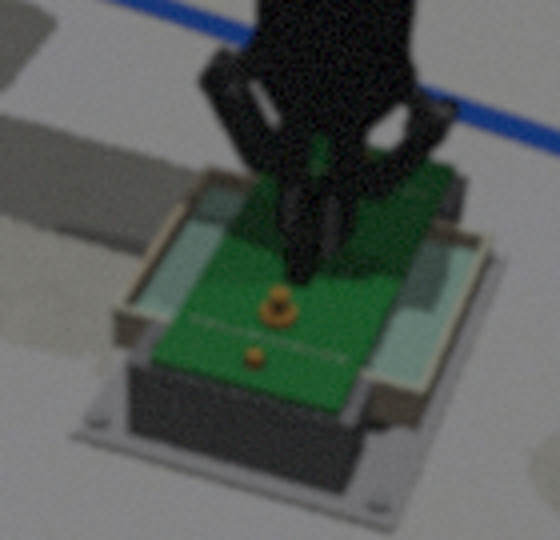

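Both pegs stand through their holes: (250,232) in the wrist crop and (254,357) in the scene crop. The rails are not touched yet, so I'll feel down in 0.5 mm steps.

Request:
carry_out([
  [0.0,[0,0.0005,0],0],
  [0.0,[0,0,0],0],
])

```text
clock: 15.25
eef_pos: [552.1, 174.5, 55.9]
tool_rot: [0.542, -0.542, 0.454, -0.454]
ft_force: [-1.2, 0.7, -1.7]
width: 13.1
```

Request:
carry_out([
  [0.0,[0,0.0005,0],0],
  [0.0,[0,0,0],0],
])

```text
clock: 15.5
eef_pos: [552.1, 174.5, 55.9]
tool_rot: [0.542, -0.542, 0.454, -0.454]
ft_force: [-2.4, -0.6, 2.7]
width: 13.0
```

Request:
carry_out([
  [0.0,[0,0.0005,0],0],
  [0.0,[0,0,0],0],
])

```text
clock: 15.75
eef_pos: [552.1, 174.5, 55.9]
tool_rot: [0.542, -0.542, 0.454, -0.454]
ft_force: [-3.6, -0.7, 6.6]
width: 12.9
```

Contact with the rails: TCP is stopped at 55.9 and Fz went from about -2 to +6.6. I'll relieve slightly and open.

Request:
carry_out([
  [0.0,[0,-0.0008,0],0],
  [0.0,[0,0,0],0],
])

```text
clock: 16.0
eef_pos: [552.1, 174.5, 55.9]
tool_rot: [0.542, -0.542, 0.454, -0.454]
ft_force: [-1.3, -0.4, 3.3]
width: 13.0
```

Request:
carry_out([
  [0.02,[0,0,0],0],
  [0.03,[0,0,0],0],
  [0.05,[0,0,0],0],
  [0.06,[0,0,0],0],
  [0.06,[0,0,0],0],
])

```text
clock: 16.62
eef_pos: [552.1, 174.5, 55.7]
tool_rot: [0.542, -0.542, 0.454, -0.454]
ft_force: [-0.3, -0.3, 0.4]
width: 59.7
```

Request:
carry_out([
  [0.06,[0,-0.01,0],0],
  [0.06,[0,-0.03,0],0],
  [0.06,[0,-0.04,0],0],
  [0.06,[0,-0.04,0],0],
  [0.06,[0,-0.03,0],0],
  [0.06,[0,0,0],0],
])

```text
clock: 17.38
eef_pos: [554.2, 174.9, 209.3]
tool_rot: [0.544, -0.54, 0.453, -0.456]
ft_force: [-0.4, 0.2, -0.8]
width: 60.0
```

Run:
```python
from h import *
plan()
cm=env.camera_model("wrist");p,d=env.snapshot("wrist");cv2.imwrite("pics/f_w.png",p);np.savez("f_w.npz",p=p,d=d,**cm)
p,d=env.snapshot("scene");cv2.imwrite("pics/f_s.png",cv2.resize(p[80:215,245:385],None,fx=4,fy=4,interpolation=2))
```

```text
t 17.38 tcp [554.2 174.9 209.3] w 60.0 F [-0.4  0.2 -0.8] M [-0.02  0.01 -0.01]
tool x [ 1.751e-01 -9.845e-01 -2.000e-04] y [ 0.0067  0.0014 -1.    ] z [0.9845 0.1751 0.0068]
```

View pics/f_w.png

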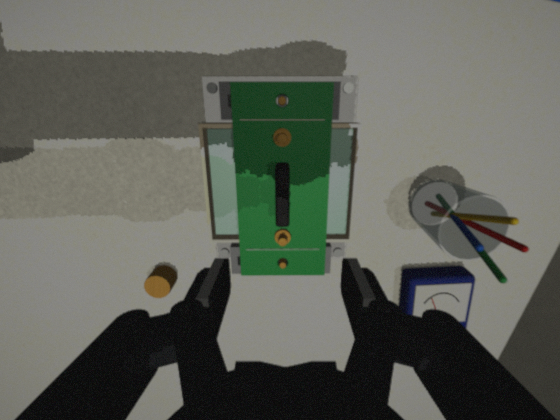

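View pics/f_s.png

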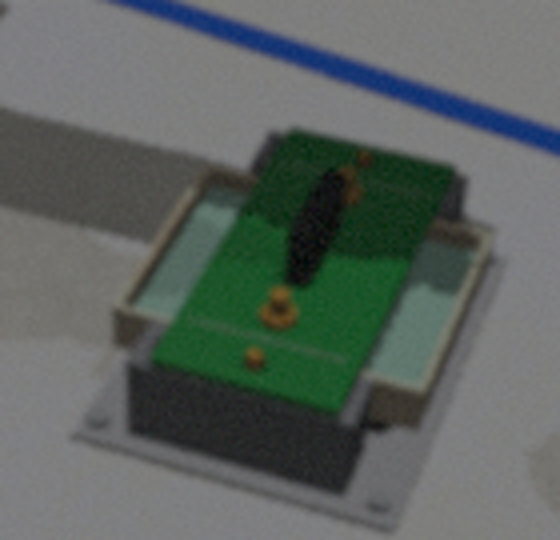

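Both pegs show above the plate, at (282,100) and (283,264) in the wrist view. The meter, cup and weight have not moved. I'll do a quick depth check of height and level, let the arm settle, then hand in.

Request:
carry_out([
  [0.06,[0,0,0],0],
  [0.06,[0,0,0],0],
  [0.06,[0,0,0],0],
  [0.06,[0,0,0],0],
])

```text
clock: 17.98
eef_pos: [551.9, 174.5, 205.4]
tool_rot: [-0.542, 0.542, -0.454, 0.454]
ft_force: [-0.5, -1.2, -0.4]
width: 60.2
```

Run:
```python
from h import *
s,R=tool();cm=env.camera_model("wrist");p,d=env.snapshot("wrist")
v,u=np.mgrid[0:420,0:560];K=cm["camera_matrix"]
W=(np.stack([(u-K[0,2])/K[0,0]*d,(v-K[1,2])/K[1,1]*d,d],-1)-cm["t"])@cm["R"]
g=cv2.erode(cv2.inRange(cv2.cvtColor(p,cv2.COLOR_BGR2HSV),(45,110,20),(85,255,255)),np.ones((5,5)))
m=(g>0)&(np.abs(W[...,2]-64)<8)&(np.hypot(W[...,0]-551,W[...,1]-174)<125);P=W[m];A=np.c_[P[:,:2]-P[:,:2].mean(0),np.ones(len(P))]
c=np.linalg.lstsq(A,P[:,2],rcond=None)[0];print("plane slope,top z",c.round(4),len(P))
print("bench z",np.median(W[330:350,260:300,2]))
for n in("scene",):pass
plan(); env.close_job()
```

```text
plane slope,top z [-2.0000e-04 -1.0000e-04  6.3616e+01] 13311
bench z -0.38749251734382306
t 18.02 tcp [552.  174.5 205.5] w 60.5 F [-0.2 -1.1  0.5] M [ 0.01 -0.03 -0.03]
tool x [ 1.751e-01 -9.846e-01 -1.000e-04] y [-3.e-04  0.e+00 -1.e+00] z [ 9.846e-01  1.751e-01 -3.000e-04]
the job is handed in; nothing more can be done
```

The nearer green plate (535 mm from the base; the other is 761 mm away) is on the stand. Both pegs are up through its holes, the plate lies on the rails and the gripper is clear. I handed the job in at 18 s; it reported no verdict.

**What I did:** I gripped the plate by its handle and carried it over the stand. I centred its far hole on the peg using the wrist camera. Then I lowered it in 2 mm, 1 mm and finally 0.5 mm steps until it touched the rails. The wrist force there was only about 9 N above its free-hanging value. I eased off, opened the gripper and backed away.

**Last checks:**
- **Level and height:** the plate's slope was at most 0.0002 rad, and its top was at z = 63.6 mm against an expected 64 mm.
- **Pegs:** both were visible above the plate in the wrist and scene views.
- **Other objects:** the meter, pen cup and weight looked untouched in the last views. I checked this by eye only.

**What disagreed:** my first grasp closed on nothing, above the handle, and moved nothing. `env.tcp_to_tips` says the fingertips are 14 mm ahead of the TCP. The wrist depth and scene view put them about 23 mm behind it. I used the measured offset for the second grasp, which held.

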